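# Shut the clip box of paper poppies in its packing nest

### The job

The poppy box has its lid sitting proud and its four blue clips standing open. Press the lid fully home, then fold each of the four clips down around the rim and push it in until it clicks under its lug and stays shut by itself. Use no more than a firm thumb push (the plastic cracks at about 25 N), and do not disturb the poppies, the awl or the scale nearby.

Things in the scene. Friction and masses are not known exactly. Their poses are not given: they have to be found in the camera images.
- box: clear plastic box of red paper poppies, 118 x 178 mm over its walls, in a plywood packing nest (board 200 x 260 x 12 mm, corner blocks up to 42 mm) screwed to the bench: it cannot move. Origin: centre of the nest's underside, at table height; z up, y along the box's long sides, x across it, away from the robot (yaw up to 26 deg). Lid home: lid top 98 mm, clip hinges 94 mm above the table.
- lid_center (a point): centre of the flat top face of the white lid (132 x 192 mm, 6 mm thick; a 3 mm high raised strip runs 12 to 18 mm in from its rim); rides with the lid. Pushed down here, the lid goes down straight.
- lid (a joint): how far the lid stands proud of its seat (m): 0 = fully home, 0.005 to 0.010 at the start. The gasket grips in the box's mouth: some 7 N slides it down, it stays where it is left, and at 0 it meets a stop that gives 1 mm per 7 N (rubber).
- clip_near (a joint): blue clip flap on the long side facing the robot of the lid. Angle (rad): 0 = level, sticking outward; pi/2 = hanging along the wall; negative = raised. Starts from -0.15 to 0.85. Latched it rests between 1.3 and 1.75 (the lug on the wall sits up to 3 mm in or out, differently for each clip); not latched, it springs back below 1.1 when let go.
- clip_far (a joint): blue clip flap on the far long side of the lid. Angle (rad): 0 = level, sticking outward; pi/2 = hanging along the wall; negative = raised. Starts from -0.15 to 0.85. Latched it rests between 1.3 and 1.75 (the lug on the wall sits up to 3 mm in or out, differently for each clip); not latched, it springs back below 1.1 when let go.
- clip_left (a joint): blue clip flap on the left short end of the lid. Angle (rad): 0 = level, sticking outward; pi/2 = hanging along the wall; negative = raised. Starts from -0.15 to 0.85. Latched it rests between 1.3 and 1.75 (the lug on the wall sits up to 3 mm in or out, differently for each clip); not latched, it springs back below 1.1 when let go.
- clip_right (a joint): blue clip flap on the right short end of the lid. Angle (rad): 0 = level, sticking outward; pi/2 = hanging along the wall; negative = raised. Starts from -0.15 to 0.85. Latched it rests between 1.3 and 1.75 (the lug on the wall sits up to 3 mm in or out, differently for each clip); not latched, it springs back below 1.1 when let go.
- clip_near_hinge (a point): mid hinge line of the near clip, on the lid's edge at (-68, 0) mm (x, y) from the box centre; rides with the lid; axes as the box. Smooth flap 66 mm wide, 30 mm long; hanging, its outer face is 4.5 mm outside the hinge line and the thumb ridge, 22 to 30 mm below it, 9 mm. Lid home: 8 to 14 N inward on the ridge clicks its bead under the lug (1.2 to 1.6 rad; the force drops), then it stops firm. Lid proud: the bead hits the lug.
- clip_far_hinge (a point): mid hinge line of the far clip, on the lid's edge at (68, 0) mm (x, y) from the box centre; rides with the lid; axes as the box. Smooth flap 66 mm wide, 30 mm long; hanging, its outer face is 4.5 mm outside the hinge line and the thumb ridge, 22 to 30 mm below it, 9 mm. Lid home: 8 to 14 N inward on the ridge clicks its bead under the lug (1.2 to 1.6 rad; the force drops), then it stops firm. Lid proud: the bead hits the lug.
- clip_left_hinge (a point): mid hinge line of the left clip, on the lid's edge at (0, 98) mm (x, y) from the box centre; rides with the lid; axes as the box. Smooth flap 56 mm wide, 30 mm long; hanging, its outer face is 4.5 mm outside the hinge line and the thumb ridge, 22 to 30 mm below it, 9 mm. Lid home: 8 to 14 N inward on the ridge clicks its bead under the lug (1.2 to 1.6 rad; the force drops), then it stops firm. Lid proud: the bead hits the lug.
- clip_right_hinge (a point): mid hinge line of the right clip, on the lid's edge at (0, -98) mm (x, y) from the box centre; rides with the lid; axes as the box. Smooth flap 56 mm wide, 30 mm long; hanging, its outer face is 4.5 mm outside the hinge line and the thumb ridge, 22 to 30 mm below it, 9 mm. Lid home: 8 to 14 N inward on the ridge clicks its bead under the lug (1.2 to 1.6 rad; the force drops), then it stops firm. Lid proud: the bead hits the lug.
- poppies: bystander: pile of red paper poppies, 35 mm high, on a white card disc of 110 mm diameter; origin at the centre of its underside
- awl: bystander: awl with a wooden handle 24 mm thick, 160 mm long over all, lying along its x; origin on the table under its handle
- scale: bystander: flat grey parcel scale 130 x 180 x 17 mm; origin at the centre of its underside

How it is judged:
By the outcome, as a careful person would: the job done as asked, in the order asked, and still so for the second after the job is handed in, with the robot touching nothing.
It also fails if it takes over 61 s, if anything falls off the work surface, if the arm or the gripper's body presses on something with over 40 N, if the wrist force passes 120 N, or if a joint passes its speed limit or range.

### The arm

A 6-joint arm with a two-finger parallel gripper is mounted at the origin on the work surface. World frame = base frame: x ahead of the robot, y to its left, z up, the work surface at z = 0. Lengths are in mm, angles in rad, forces in N, time in s.
With the tool pointing down it reaches from about 350 to 975 mm from the base axis. Payload 7.1 kg.
Tool frame: the origin (TCP) lies on the mounting face of the last link; the fingertips stand 182 mm ahead of it and the grasp point (between the pads) lies 163 mm ahead of it (ctrl.tip_reach is the distance from the TCP to the fingertips, in mm); z points along the fingers, y is the direction in which the jaws open and shut (so a half turn about z gives the same grasp; the last joint's range is limited). The gripper opens to 88 mm and grips with 3 to 60 N. Pads are 20 mm wide; open, the fingers measure 115 mm over their backs; the gripper's body (75 mm by 178 mm) begins 61 mm behind the grasp point.
Start: joints at [1.278, 0.423, 1.63, -0, 1.089, -0.019], TCP at [168.964, 601.712, 404.675] pointing down, gripper open.
Joint ranges: [-3, 3], [-0.9, 2.11], [0.09, 2.58], [-1.31, 4.45], [0.11, 2.69], [-2.54, 2.54]. Speed limits (rad/s): [2.39, 2.39, 3.01, 3.14, 3.14, 3.14].

### API

Orientations are given as a rotation vector (axis times angle).
In Python, from workcell import ctrl gives the robot as it stands.
- The arm moves only by the tool jog_arm, never from a script. Its argument "steps" is a list that holds one entry, the list of rows, each a list of 7 numbers: the shift along the tool's x, y, z in m, then the turn, a rotation vector about the tool's x, y, z in degrees, then the gripper's target within -1 to 1 (shut at 1, half-way at 0, fully open at -1). A call has 1 to 20 rows; each row shifts and turns the commanded pose from where the row before left it, along the tool's axes as they then stand; what a row does not reach is not made up. A row lasts 1/12 s, in which the tool goes at most 41.7 mm and 7.16 degrees, less where a joint would pass 70% of its speed; a pose out of reach is approached as far as the arm can. A call is refused whole if a number of a shift passes 0.0417 or a number of a turn 7.16, either way. A call with a gripper value outside its range is refused whole. The fingers move at their own pace and stop on an object; the grip force is fixed at half the most. Time passes only in rows, so rows that do not move let the fingers close. It gives the time, the measured TCP pose, the force and the opening at its end, in the units of the state.
- ctrl.get_obs(): the state, without advancing time (a new reading comes with each control period).
- ctrl.get_image(name): name is "side" or "top" or "wrist"; returns the picture (400x640x3 uint8, red, green, blue); there is no depth.
- ctrl.camera_info(name): a dict with "fx", "fy", "cx", "cy" (pixels), "dist" ([k1, k2, p1, p2, k3] as OpenCV has them; the pictures are not rectified), "origin" and "attitude" of the camera in the world; the wrist camera has in their place "T_tool_cam" (4x4, takes a point from camera to tool coordinates, whose origin is the TCP and whose axes are the flange's). Camera axes: x right, y down, z forward; pixel columns grow to the right and rows downward; lengths in mm; the calibration is good to about 2 mm. A picture is of the moment at which its call begins: read the wrist's pose just before it. camera_info takes no time and is no camera call.
- ctrl.close_job(): hands the job in, once; it reports no verdict.
Trained networks look in the newest picture that a camera, given by its name, has taken for a name from the list of things; names that differ only in an ending like _2 or _b are one class to them, and where a whole thing is asked for, a point or a joint stands for the part that bears it (a point fixed in the world has none). Each returns a list of dicts, best first, with "p" (0 to 1); they miss things now and then, are a little off and sometimes report something else, mostly with a low value. They report only what shows in the picture. A call takes as long as a camera call.
- ctrl.look_for(thing, camera): "bbox" ([left, top, right, bottom] in pixels, round what is visible of it).
- ctrl.trace(thing, camera): "pixels" (400x640 bool, what is visible of it) and "bbox" ([left, top, right, bottom] in pixels, round what is visible of it).
- ctrl.landmark_of(thing, camera): "uv" ([column, row] in pixels: a listed point, or the origin of a listed thing).
The state is a dict: "t": time; "qpos": joint angles; "qvel": joint speeds; "joint_torque": joint torques, N m; "ee_pos": TCP position; "orientation": TCP orientation; "ft_force": force on the tool from outside, world axes, zero at the start; "moment": the same for the moment, N m; "width": finger opening in mm.
Only numpy, scipy, OpenCV 4.12 (cv2) and the standard library are available. Lean on these libraries where they do the work, as an engineer would, in place of code of your own. Each camera call takes 0.05 s, during which the arm holds its last target.

## Working session

There is one attempt and no reset: what is moved stays moved. The work goes in short steps, Python scripts to look and compute and a tool call to move; the robot and the scene stay as the last step left them, time stands still between calls to the robot, and variables do not carry over. Pictures are saved under pics/ and viewed, and the job is handed in when it is done.

Besides the shell and the picture viewer there is one more tool, called after "Emit:" by a JSON object that holds its "op" and its "data". jog_arm: Moves the arm, as the interface text tells. Its arguments: {"type":"object","properties":{"steps":{"type":"array"}},"required":["steps"]}

```bash
ls; mkdir -p pics; python3 - <<'E'
from workcell import ctrl
import cv2, numpy as np
o=ctrl.get_obs()
print({k:np.round(v,3) for k,v in o.items()})
for n in ("side","top","wrist"):
    im=ctrl.get_image(n); cv2.imwrite(f"pics/{n}0.png",im[:,:,::-1])
    c=ctrl.camera_info(n); print(n,c)
    for t in ["lid_center","clip_near_hinge","clip_far_hinge","clip_left_hinge","clip_right_hinge","box","poppies","awl","scale"]:
        try: print(n,t,[(np.round(d["uv"],1),round(d["p"],2)) for d in ctrl.landmark_of(t,n)[:2]])
        except Exception as e: print(t,e)
E
```

```text
pics
{'t': np.float64(0.0), 'qpos': array([ 1.278,  0.424,  1.631,  0.   ,  1.089, -0.019]), 'qvel': array([-0.001, -0.001,  0.001, -0.001, -0.001, -0.   ]), 'joint_torque': array([-3.0000e-03, -5.4462e+01, -2.7365e+01,  6.4000e-02,  2.3000e-02,
       -0.0000e+00]), 'ee_pos': array([168.891, 601.451, 403.913]), 'orientation': array([-4.290e-01, -3.112e+00,  2.000e-03]), 'ft_force': array([-0.835,  0.25 , -0.407]), 'moment': array([ 0.033,  0.012, -0.008]), 'width': np.float64(87.72)}
side {'fx': 401.00718310021716, 'fy': 401.00718310021716, 'cx': 322.36435465955117, 'cy': 192.50448531940904, 'dist': array([-0.08320165,  0.        ,  0.        ,  0.        ,  0.        ]), 'origin': array([559.49885629, 706.92418205, 574.43590093]), 'attitude': array([-2.67199763e-04,  2.78035383e+00, -1.42256283e+00])}
side lid_center [(array([325.4, 164.7]), 0.74)]
side clip_near_hinge [(array([350.9, 161.8]), 0.56)]
side clip_far_hinge [(array([296.9, 168.2]), 0.98)]
side clip_left_hinge [(array([341.1, 186.7]), 0.82)]
side clip_right_hinge [(array([313. , 145.1]), 0.9)]
side box [(array([321.4, 2
[... 1024 characters left out ...]
3803331, 'fy': 277.5247493803331, 'cx': 319.77409403155826, 'cy': 197.3491966344298, 'dist': array([-0.03226328,  0.        ,  0.        ,  0.        ,  0.        ]), 'T_tool_cam': array([[ 1.41213006e-03, -9.64137946e-01, -2.65397867e-01,
         7.22778873e+01],
       [ 9.99998944e-01,  1.45296167e-03,  4.24761708e-05,
         5.20887860e-01],
       [ 3.44660040e-04, -2.65397647e-01,  9.64138979e-01,
         1.96212290e+01],
       [ 0.00000000e+00,  0.00000000e+00,  0.00000000e+00,
         1.00000000e+00]])}
wrist lid_center []
wrist clip_near_hinge []
wrist clip_far_hinge []
wrist clip_left_hinge []
wrist clip_right_hinge []
wrist box []
wrist poppies []
wrist awl []
wrist scale []
```

View pics/top0.png

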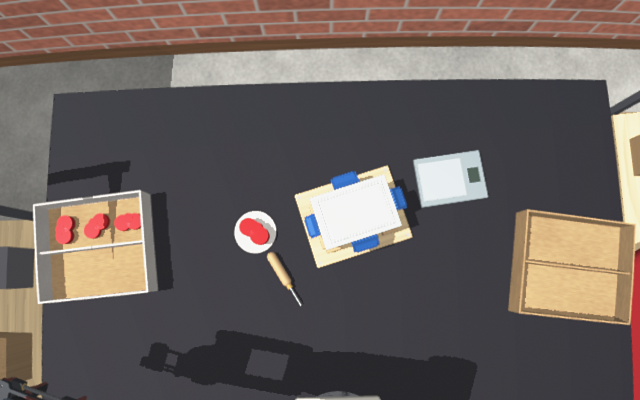

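View pics/side0.png

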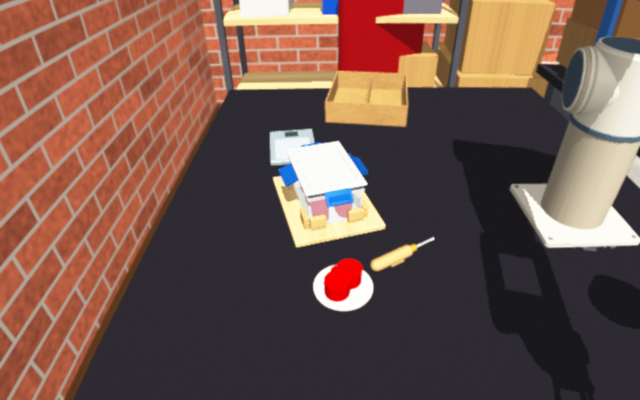

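```bash
cat > h.py <<'E'
import numpy as np, cv2
from scipy.spatial.transform import Rotation as R
from scipy.optimize import least_squares
from workcell import ctrl
PTS={"lid_center":(0,0,98),"clip_near_hinge":(-68,0,94),"clip_far_hinge":(68,0,94),"clip_left_hinge":(0,98,94),"clip_right_hinge":(0,-98,94)}
def cam(name,obs=None):
    c=ctrl.camera_info(name); K=np.array([[c['fx'],0,c['cx']],[0,c['fy'],c['cy']],[0,0,1]])
    if name=="wrist":
        T=c['T_tool_cam']; Rt=R.from_rotvec(obs['orientation']).as_matrix()
        Rc=Rt@T[:3,:3]; o=Rt@T[:3,3]+obs['ee_pos']
    else:
        Rc=R.from_rotvec(c['attitude']).as_matrix(); o=np.array(c['origin'])
    return K,np.array(c['dist'],float),Rc,o
def proj(P,cm):
    K,d,Rc,o=cm; P=np.atleast_2d(P).astype(float)
    rv,_=cv2.Rodrigues(Rc.T); return cv2.projectPoints(P,rv,(-Rc.T@o).reshape(3,1),K,d)[0].reshape(-1,2)
def ray(uv,cm,z):
    K,d,Rc,o=cm; n=cv2.undistortPoints(np.array([[uv]],float),K,d).reshape(2)
    v=Rc@np.array([n[0],n[1],1]); return o+v*(z-o[2])/v[2]
def b2w(p,x):
    c,s=np.cos(x[2]),np.sin(x[2]); p=np.atleast_2d(p).astype(float)
    return np.c_[x[0]+c*p[:,0]-s*p[:,1],x[1]+s*p[:,0]+c*p[:,1],p[:,2]]
E
python3 - <<'E'
from h import *
ob={"side":dict(lid_center=(325.4,164.7),clip_near_hinge=(350.9,161.8),clip_far_hinge=(296.9,168.2),clip_left_hinge=(341.1,186.7),clip_right_hinge=(313,145.1)),
"top":dict(lid_center=(353.3,209.9),clip_near_hinge=(367.8,238.9),clip_far_hinge=(347.6,183.7),clip_left_hinge=(316.3,227.6),clip_right_hinge=(393.4,196.9))}
cs={n:cam(n) for n in ob}
def f(x,full=False):
    r=[]
    for n in ob:
        for k in ob[n]:
            p=np.array([PTS[k]],float); p[0,2]+=x[3]; r.append(proj(b2w(p,x),cs[n])[0]-ob[n][k])
    return np.array(r) if full else np.ravel(r)
p0=ray(ob['top']['lid_center'],cs['top'],104);print(p0)
s=least_squares(f,[p0[0],p0[1],.35,7],loss='soft_l1'); print(s.x); print(f(s.x,True).round(1))
for k,z in(("poppies",0),("awl",0),("scale",0)): print(k,ray(dict(poppies=(255,230.6),awl=(281.7,272.8),scale=(451,180.3))[k],cs['top'],z))
E
```

```text
[575.57125528 -46.94119945 104.        ]
[ 5.68959490e+02 -5.33561889e+01  3.46341256e-01  8.41966757e+00]
[[-0.9 -1.6]
 [ 1.8 -2.7]
 [-1.7  2.3]
 [-0.5  1.7]
 [-2.1 -0.4]
 [ 2.8  2.5]
 [-1.3 -0.1]
 [-2.   3.1]
 [ 2.  -0.3]
 [-0.   1.2]]
poppies [539.57731493 207.33527639   0.        ]
awl [427.49572955 138.19717315   0.        ]
scale [ 661.38391994 -318.38549928    0.        ]
```

```bash
cat > plan.py <<'E'
import numpy as np
from scipy.spatial.transform import Rotation as R
def tool_R(ang): # tool down, x at world angle (rad)
    c,s=np.cos(ang),np.sin(ang); return np.array([[c,s,0],[s,-c,0],[0,0,-1.]])
def rows(p0,R0,p1,R1,n,g=1):
    """n rows from commanded (p0,R0) to (p1,R1); returns rows and the reached commanded pose"""
    out=[];p=np.array(p0,float);Rc=np.array(R0)
    for i in range(n):
        k=n-i
        d=Rc.T@((np.array(p1)-p)/k)/1000; w=(R.from_matrix(Rc.T@R1)).as_rotvec(degrees=True)/k
        d=np.round(d,4);w=np.round(w,2)+0.0
        out.append([*(d+0.0),*w,g]); p=p+Rc@d*1000; Rc=Rc@R.from_rotvec(w,degrees=True).as_matrix()
    return out,p,Rc
def show(o): print("["+",".join("["+",".join(f"{v:g}" for v in r)+"]" for r in o)+"]")
E
python3 - <<'E'
from plan import *
yaw=.346
o,p,Rc=rows([168.964,601.712,404.675],R.from_rotvec([-.429,-3.112,.002]).as_matrix(),[571,-50,410],tool_R(yaw+np.pi/2),20)
show(o);print(p)
E
```

```text
[[-0.0282,-0.0259,-0.0002,0,0,2.72,1],[-0.0294,-0.0246,-0.0002,0,0,2.72,1],[-0.0305,-0.0231,-0.0002,0,0,2.72,1],[-0.0316,-0.0217,-0.0002,0,0,2.72,1],[-0.0326,-0.0202,-0.0002,0,0,2.72,1],[-0.0335,-0.0186,-0.0002,0,0,2.73,1],[-0.0343,-0.017,-0.0002,0,0,2.72,1],[-0.0351,-0.0153,-0.0003,0,0,2.73,1],[-0.0358,-0.0136,-0.0002,0,0,2.72,1],[-0.0364,-0.0119,-0.0003,-0.01,0,2.73,1],[-0.0369,-0.0102,-0.0002,0,0,2.72,1],[-0.0373,-0.0084,-0.0003,0,0.01,2.73,1],[-0.0377,-0.0066,-0.0003,-0.01,0,2.72,1],[-0.038,-0.0048,-0.0002,0,0.01,2.73,1],[-0.0381,-0.003,-0.0003,-0.01,0,2.72,1],[-0.0383,-0.0012,-0.0003,0,0.01,2.73,1],[-0.0383,0.0006,-0.0002,-0.01,0,2.72,1],[-0.0382,0.0024,-0.0003,0,0.01,2.73,1],[-0.038,0.0043,-0.0003,-0.01,0,2.72,1],[-0.0378,0.006,-0.0002,0,0.01,2.73,1]]
[570.97818111 -50.04705651 409.98973101]
```

Emit:
{"op": "jog_arm", "data": {"steps": [[[-0.0282, -0.0259, -0.0002, 0, 0, 2.72, 1], [-0.0294, -0.0246, -0.0002, 0, 0, 2.72, 1], [-0.0305, -0.0231, -0.0002, 0, 0, 2.72, 1], [-0.0316, -0.0217, -0.0002, 0, 0, 2.72, 1], [-0.0326, -0.0202, -0.0002, 0, 0, 2.72, 1], [-0.0335, -0.0186, -0.0002, 0, 0, 2.73, 1], [-0.0343, -0.017, -0.0002, 0, 0, 2.72, 1], [-0.0351, -0.0153, -0.0003, 0, 0, 2.73, 1], [-0.0358, -0.0136, -0.0002, 0, 0, 2.72, 1], [-0.0364, -0.0119, -0.0003, 0, 0, 2.73, 1], [-0.0369, -0.0102, -0.0002, 0, 0, 2.72, 1], [-0.0373, -0.0084, -0.0003, 0, 0, 2.73, 1], [-0.0377, -0.0066, -0.0003, 0, 0, 2.72, 1], [-0.038, -0.0048, -0.0002, 0, 0, 2.73, 1], [-0.0381, -0.003, -0.0003, 0, 0, 2.72, 1], [-0.0383, -0.0012, -0.0003, 0, 0, 2.73, 1], [-0.0383, 0.0006, -0.0002, 0, 0, 2.72, 1], [-0.0382, 0.0024, -0.0003, 0, 0, 2.73, 1], [-0.038, 0.0043, -0.0003, 0, 0, 2.72, 1], [-0.0378, 0.006, -0.0002, 0, 0, 2.73, 1]]]}}

```text
t: 3.17
ee_pos: [571.8, -51.9, 409.6]
orientation: [1.809, 2.568, 0.0]
ft_force: [1.0, 0.3, 0.8]
width: 0.5
```

Emit:
{"op": "jog_arm", "data": {"steps": [[[0, 0, 0, 0, 0, 0, 1], [0, 0, 0, 0, 0, 0, 1], [0, 0, 0, 0, 0, 0, 1]]]}}

```text
t: 3.42
ee_pos: [570.6, -49.8, 409.1]
orientation: [-1.805, -2.57, 0.0]
ft_force: [-0.7, -0.2, -0.2]
width: 0.8
```

```bash
python3 - <<'E'
from h import *
o=ctrl.get_obs(); im=ctrl.get_image("wrist"); cv2.imwrite("pics/w1.png",im[:,:,::-1])
print({k:np.round(v,3) for k,v in o.items()}); 
cm=cam("wrist",o)
ob={}
for k in PTS:
    r=ctrl.landmark_of(k,"wrist"); print(k,[(d['uv'],d['p']) for d in r[:2]])
    if r: ob[k]=r[0]['uv']
r=ctrl.trace("lid_center","wrist")
if r: print(r[0]['p'],r[0]['bbox']); cv2.imwrite("pics/w1m.png",r[0]['pixels'].astype(np.uint8)*255)
def f(x):
    return np.ravel([proj(b2w([PTS[k]+np.array([0,0,x[3]])],x),cm)[0]-ob[k] for k in ob])
s=least_squares(f,[571,-50,.346,8],loss='soft_l1');print(s.x,f(s.x).reshape(-1,2).round(1))
E
```

```text
{'t': np.float64(3.417), 'qpos': array([-0.108,  0.342,  1.743,  0.   ,  1.057, -0.454]), 'qvel': array([ 0.026, -0.012,  0.015, -0.   ,  0.001,  0.001]), 'joint_torque': array([-1.1660e+00, -4.8394e+01, -2.7427e+01, -5.0000e-03, -1.2000e-02,
       -1.0000e-03]), 'ee_pos': array([570.585, -49.754, 409.108]), 'orientation': array([-1.805, -2.57 ,  0.   ]), 'ft_force': array([-0.734, -0.161, -0.231]), 'moment': array([-0.038,  0.03 , -0.023]), 'width': np.float64(0.792)}
lid_center [([320.9, 194.7], 0.86)]
clip_near_hinge [([254.5, 191.7], 0.89)]
clip_far_hinge [([381.8, 198.5], 0.7)]
clip_left_hinge [([328.8, 98.3], 0.77)]
clip_right_hinge []
0.94 [234.4, 73.2, 413.5, 256.8]
[ 5.71893947e+02 -5.23503033e+01  2.71129424e-01  7.96813404e+00] [[-1.   0.6]
 [ 1.9 -2. ]
 [ 1.   0.6]
 [-1.3 -0.1]]
```

View pics/w1.png

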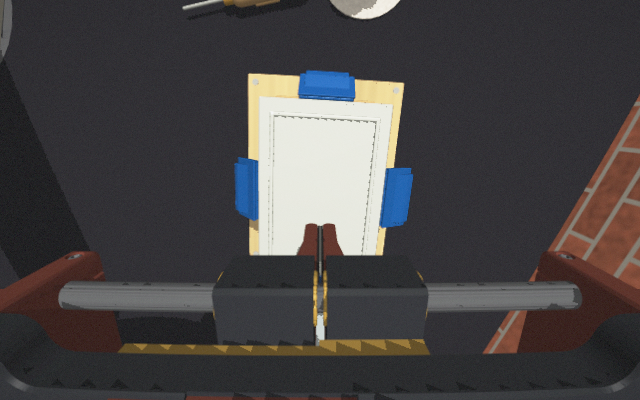

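View pics/w1m.png

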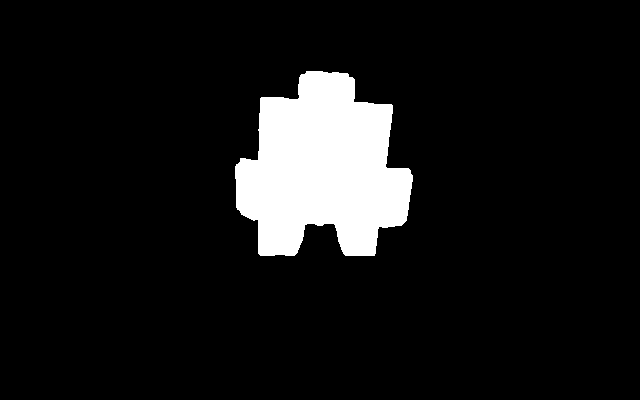

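```bash
python3 - <<'E'
import cv2
w=cv2.imread("pics/w1.png")[60:270,220:430]; t=cv2.imread("pics/top0.png")[155:275,285:425]; s=cv2.imread("pics/side0.png")[130:250,260:400]
cv2.imwrite("pics/w1z.png",cv2.resize(w,None,fx=2.8,fy=2.8,interpolation=cv2.INTER_CUBIC))
cv2.imwrite("pics/t0z.png",cv2.resize(t,None,fx=5,fy=5,interpolation=cv2.INTER_CUBIC))
cv2.imwrite("pics/s0z.png",cv2.resize(s,None,fx=5,fy=5,interpolation=cv2.INTER_CUBIC))
E
```

```text
(no output)
```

View pics/w1z.png

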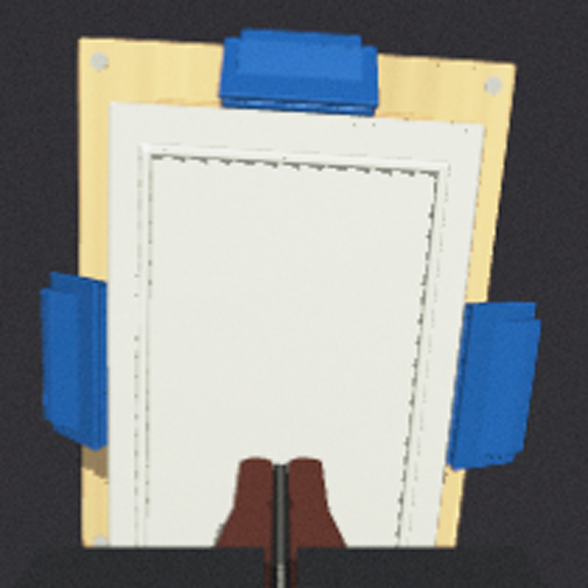

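View pics/t0z.png

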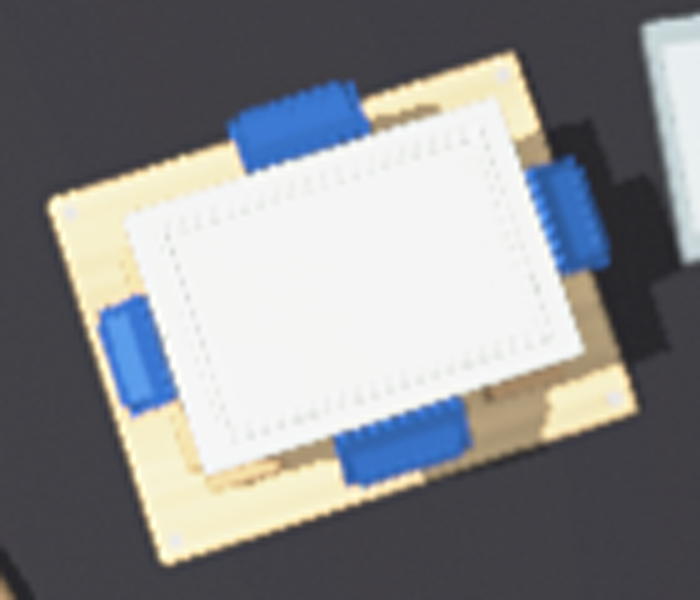

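View pics/s0z.png

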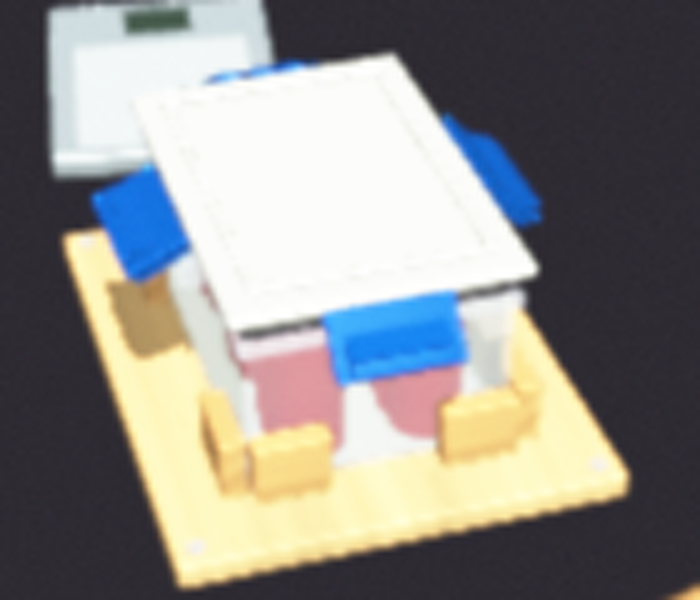

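```bash
cat > fit.py <<'E'
from h import *
def un(p,f,o): return (np.array(p)+.5)/f-.5+np.array(o)
L=lambda sx,sy:np.array([66*sx,96*sy,98.]); N=lambda sx,sy:np.array([100*sx,130*sy,12.])
o={'ee_pos':np.array([570.585,-49.754,409.108]),'orientation':np.array([-1.805,-2.57,0])}
C={"top":cam("top"),"side":cam("side"),"wrist":cam("wrist",o)}
top=lambda a,b:un((a,b),5,(285,155)); sd=lambda a,b:un((a,b),5,(260,130)); w=lambda a,b:un((a,b),2.8,(220,60))
obs=[("top",L(1,1),top(127,215)),("top",L(1,-1),top(497,98)),("top",L(-1,-1),top(583,350)),("top",L(-1,1),top(207,475)),
("top",N(1,1),top(48,200)),("top",N(1,-1),top(515,52)),("top",N(-1,-1),top(637,410)),("top",N(-1,1),top(168,565)),
("side",L(1,1),sd(240,325)),("side",L(1,-1),sd(138,100)),("side",L(-1,-1),sd(395,55)),("side",L(-1,1),sd(538,270)),
("side",N(1,1),sd(183,585)),("side",N(1,-1),sd(65,235)),("side",N(-1,1),sd(628,478)),
("wrist",L(-1,1),w(110,102)),("wrist",L(1,1),w(484,125)),("wrist",N(-1,1),w(80,38)),("wrist",N(1,1),w(515,65))]
edges=[("wrist",L(-1,1),L(-1,-1),w(108.5,547)),("wrist",L(1,1),L(1,-1),w(436,547)),("wrist",N(-1,1),N(-1,-1),w(82,547)),("wrist",N(1,1),N(1,-1),w(457,547))]
def f(x,cams=("top","side","wrist"),full=False):
    r=[]
    up=lambda P:P+np.array([0,0,x[3] if P[2]>50 else 0])
    for c,P,u in obs:
        if c in cams: r+=list(proj(b2w(up(P),x),C[c])[0]-u)
    for c,P,Q,u in edges:
        if c in cams:
            a,b=proj(b2w([up(P),up(Q)],x),C[c]); t=(b-a)/np.linalg.norm(b-a); v=u-a; r.append(t[0]*v[1]-t[1]*v[0])
    return np.array(r)
for cs in [("top","side","wrist"),("top",),("side",),("wrist",)]:
    s=least_squares(f,[571,-50,.3,8],args=(cs,),loss='soft_l1'); print(cs,s.x.round(3),np.rad2deg(s.x[2]).round(2)); print(f(s.x,cs).round(1))
E
python3 fit.py
```

```text
('top', 'side', 'wrist') [ 5.72084e+02 -5.19910e+01  2.90000e-01  4.19600e+00] 16.63
[-0.7  0.3 -0.1 -0.3  0.5  0.3  0.2  0.   0.   0.2 -0.  -0.2  0.6 -0.2
 -0.6 -0.  -2.8 -0.  -2.  -0.4 -0.6  0.4 -0.6 -0.2 -1.5 -4.2 -0.7 -0.9
 -0.3 -1.6 -0.4 -0.1 -0.2 -0.2 -1.1 -0.7  0.6 -0.6  0.2 -1.1 -0.1 -0.7]
('top',) [ 5.72262e+02 -5.20890e+01  2.88000e-01  1.41700e+00] 16.5
[-0.6  0.3 -0.1 -0.1  0.3  0.4  0.1 -0.1  0.1 -0.   0.1 -0.2  0.6 -0.2
 -0.7 -0.2]
('side',) [ 5.69488e+02 -4.59250e+01  2.94000e-01  7.80100e+00] 16.83
[-1.5  0.4 -1.4 -0.4  0.4  0.3  1.1 -0.1 -0.2 -2.2 -0.1  0.6  1.4  0.1]
('wrist',) [ 5.72621e+02 -5.23090e+01  2.91000e-01  5.63700e+00] 16.65
[-0.3  0.3  0.5  0.2 -0.8 -0.2  0.8 -0.3  0.4 -0.4  0.2 -0.4]
```

```bash
python3 - <<'E'
from plan import *
o,p,Rc=rows([570.98,-50.05,410],tool_R(.346+np.pi/2),[572.3,-52.1,294],tool_R(.290+np.pi/2),7)
show(o);print(p)
E
```

```text
[[-0.0003,0.0001,0.0166,0,0,0.46,1],[-0.0003,0.0001,0.0166,0,0,0.46,1],[-0.0004,0.0001,0.0166,0,0,0.46,1],[-0.0003,0.0001,0.0165,0,0,0.46,1],[-0.0004,0.0001,0.0166,0,0,0.46,1],[-0.0003,0.0001,0.0165,0,0,0.45,1],[-0.0004,0,0.0166,0,0,0.46,1]]
[572.3053639  -52.13507133 294.        ]
```

Emit:
{"op": "jog_arm", "data": {"steps": [[[-0.0003, 0.0001, 0.0166, 0, 0, 0.46, 1], [-0.0003, 0.0001, 0.0166, 0, 0, 0.46, 1], [-0.0004, 0.0001, 0.0166, 0, 0, 0.46, 1], [-0.0003, 0.0001, 0.0165, 0, 0, 0.46, 1], [-0.0004, 0.0001, 0.0166, 0, 0, 0.46, 1], [-0.0003, 0.0001, 0.0165, 0, 0, 0.45, 1], [-0.0004, 0, 0.0166, 0, 0, 0.46, 1], [0, 0, 0, 0, 0, 0, 1], [0, 0, 0, 0, 0, 0, 1]]]}}

```text
t: 4.52
ee_pos: [572.2, -51.7, 293.0]
orientation: [-1.875, -2.519, 0.001]
ft_force: [-0.1, -0.2, 0.0]
width: 0.6
```

Emit:
{"op": "jog_arm", "data": {"steps": [[[0, 0, 0.002, 0, 0, 0, 1], [0, 0, 0.0015, 0, 0, 0, 1], [0, 0, 0.0015, 0, 0, 0, 1], [0, 0, 0.0015, 0, 0, 0, 1], [0, 0, 0.0015, 0, 0, 0, 1]]]}}

```text
t: 4.93
ee_pos: [572.7, -52.1, 286.4]
orientation: [1.876, 2.518, 0.001]
ft_force: [-0.3, 0.1, 6.9]
width: 0.7
```

Emit:
{"op": "jog_arm", "data": {"steps": [[[0, 0, 0.001, 0, 0, 0, 1], [0, 0, 0.001, 0, 0, 0, 1], [0, 0, 0.001, 0, 0, 0, 1]]]}}

```text
t: 5.18
ee_pos: [572.8, -52.0, 283.3]
orientation: [1.876, 2.518, 0.001]
ft_force: [-0.9, -0.0, 5.2]
width: 0.4
```

Emit:
{"op": "jog_arm", "data": {"steps": [[[0, 0, 0.001, 0, 0, 0, 1], [0, 0, 0.001, 0, 0, 0, 1], [0, 0, 0.001, 0, 0, 0, 1]]]}}

```text
t: 5.43
ee_pos: [572.8, -52.1, 280.3]
orientation: [1.876, 2.518, 0.001]
ft_force: [-0.5, 0.9, 5.2]
width: 0.3
```

Emit:
{"op": "jog_arm", "data": {"steps": [[[0, 0, 0.0005, 0, 0, 0, 1], [0, 0, 0.0005, 0, 0, 0, 1]]]}}

```text
t: 5.6
ee_pos: [572.8, -52.1, 279.6]
orientation: [1.876, 2.518, 0.001]
ft_force: [-2.0, 0.3, 10.2]
width: 0.5
```

Emit:
{"op": "jog_arm", "data": {"steps": [[[0, 0, 0.0004, 0, 0, 0, 1], [0, 0, 0.0004, 0, 0, 0, 1]]]}}

```text
t: 5.77
ee_pos: [572.8, -52.1, 279.1]
orientation: [1.876, 2.518, 0.001]
ft_force: [-3.1, 0.4, 12.9]
width: 0.5
```

Emit:
{"op": "jog_arm", "data": {"steps": [[[0, 0, 0.0002, 0, 0, 0, 1], [0, 0, 0, 0, 0, 0, 1]]]}}

```text
t: 5.93
ee_pos: [572.8, -52.1, 279.1]
orientation: [1.876, 2.518, 0.001]
ft_force: [-2.9, 0.9, 11.0]
width: 0.4
```

```bash
cat > bx.py <<'E'
from plan import *
YAW=.290; C=np.array([572.3,-52.1])
def W(bx,by,tipz):
    c,s=np.cos(YAW),np.sin(YAW); return np.array([C[0]+c*bx-s*by,C[1]+s*bx+c*by,tipz+182.9])
def go(p,Rc,steps):
    for (bx,by,tz,ang,n) in steps:
        o,p,Rc=rows(p,Rc,W(bx,by,tz),tool_R(YAW+np.deg2rad(ang)),n); print(n,end=" "); show(o)
    print(p.round(2))
    return p,Rc
E
python3 - <<'E'
from bx import *
go([572.3,-52.1,278],tool_R(YAW+np.pi/2),[(0,0,125,90,2),(0,129,125,90,5),(0,129,97,90,3),(0,129,66,90,6)])
E
```

```text
2 [[0,0,-0.0149,0,0,0,1],[0,0,-0.015,0,0,0,1]]
5 [[0.0258,0,0,0,0,0,1],[0.0258,0,0,0,0,0,1],[0.0258,0,0,0,0,0,1],[0.0258,0,0,0,0,0,1],[0.0258,0,0,0,0,0,1]]
3 [[0,0,0.0093,0,0,0,1],[0,0,0.0093,0,0,0,1],[0,0,0.0094,0,0,0,1]]
6 [[0,0,0.0052,0,0,0,1],[0,0,0.0052,0,0,0,1],[0,0,0.0051,0,0,0,1],[0,0,0.0052,0,0,0,1],[0,0,0.0051,0,0,0,1],[0,0,0.0052,0,0,0,1]]
[535.41  71.51 248.9 ]
```

Emit:
{"op": "jog_arm", "data": {"steps": [[[0, 0, -0.0149, 0, 0, 0, 1], [0, 0, -0.015, 0, 0, 0, 1], [0.0258, 0, 0, 0, 0, 0, 1], [0.0258, 0, 0, 0, 0, 0, 1], [0.0258, 0, 0, 0, 0, 0, 1], [0.0258, 0, 0, 0, 0, 0, 1], [0.0258, 0, 0, 0, 0, 0, 1], [0, 0, 0.0093, 0, 0, 0, 1], [0, 0, 0.0093, 0, 0, 0, 1], [0, 0, 0.0094, 0, 0, 0, 1], [0, 0, 0, 0, 0, 0, 1]]]}}

```text
t: 6.85
ee_pos: [535.0, 70.6, 277.2]
orientation: [-1.877, -2.517, 0.004]
ft_force: [-1.2, -0.7, 1.3]
width: 0.1
```

```bash
python3 - <<'E'
from h import *
o=ctrl.get_obs(); print(o['ee_pos'],o['ft_force']);
im=ctrl.get_image("side"); cv2.imwrite("pics/s1.png",cv2.resize(im[60:260,240:440,::-1],None,fx=3,fy=3,interpolation=cv2.INTER_CUBIC))
E
```

```text
[535.00914892  70.63158469 277.1694768 ] [-1.24046384 -0.70270643  1.34577437]
```

View pics/s1.png

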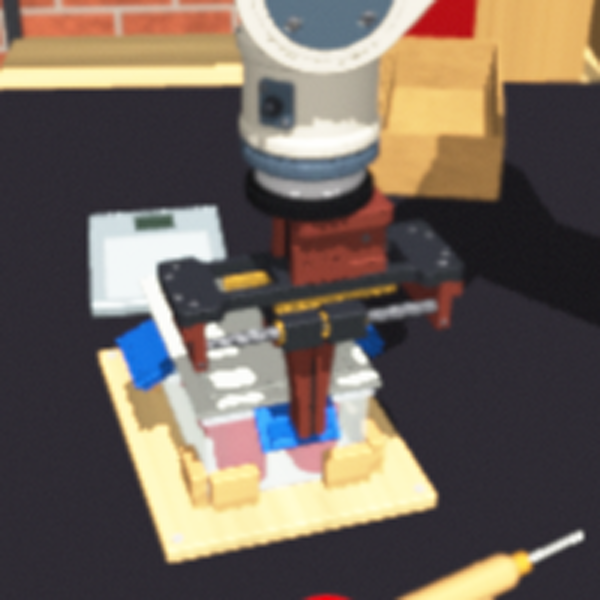

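Emit:
{"op": "jog_arm", "data": {"steps": [[[0, 0, 0.0052, 0, 0, 0, 1], [0, 0, 0.0052, 0, 0, 0, 1], [0, 0, 0.0051, 0, 0, 0, 1]]]}}

```text
t: 7.15
ee_pos: [535.8, 71.0, 263.6]
orientation: [1.878, 2.518, 0.001]
ft_force: [0.5, 0.3, 1.5]
width: 0.5
```

Emit:
{"op": "jog_arm", "data": {"steps": [[[0, 0, 0.0052, 0, 0, 0, 1], [0, 0, 0.0051, 0, 0, 0, 1], [0, 0, 0.0052, 0, 0, 0, 1], [0, 0, 0, 0, 0, 0, 1]]]}}

```text
t: 7.48
ee_pos: [535.1, 71.5, 247.2]
orientation: [-1.876, -2.518, 0.002]
ft_force: [0.8, -0.2, -0.0]
width: 0.7
```

Now inward along tool −x (box −y): d from 21.

Emit:
{"op": "jog_arm", "data": {"steps": [[[-0.003, 0, 0, 0, 0, 0, 1], [-0.003, 0, 0, 0, 0, 0, 1], [-0.001, 0, 0, 0, 0, 0, 1]]]}}

```text
t: 7.73
ee_pos: [537.7, 64.6, 248.5]
orientation: [1.877, 2.519, 0.0]
ft_force: [-0.3, 2.8, -0.9]
width: 0.4
```

Emit:
{"op": "jog_arm", "data": {"steps": [[[-0.001, 0, 0, 0, 0, 0, 1], [-0.001, 0, 0, 0, 0, 0, 1]]]}}

```text
t: 7.9
ee_pos: [538.0, 63.1, 248.4]
orientation: [-1.877, -2.518, -0.001]
ft_force: [-1.1, 6.4, -2.8]
width: 0.6
```

Emit:
{"op": "jog_arm", "data": {"steps": [[[-0.001, 0, 0, 0, 0, 0, 1], [-0.001, 0, 0, 0, 0, 0, 1]]]}}

```text
t: 8.07
ee_pos: [538.4, 61.2, 248.3]
orientation: [-1.877, -2.518, -0.0]
ft_force: [-1.3, 5.4, -2.6]
width: 0.5
```

Emit:
{"op": "jog_arm", "data": {"steps": [[[-0.001, 0, 0, 0, 0, 0, 1]]]}}

```text
t: 8.15
ee_pos: [538.8, 60.2, 248.3]
orientation: [-1.877, -2.519, 0.0]
ft_force: [-0.4, 2.7, -1.2]
width: 0.6
```

Emit:
{"op": "jog_arm", "data": {"steps": [[[-0.001, 0, 0, 0, 0, 0, 1]]]}}

```text
t: 8.23
ee_pos: [539.2, 59.1, 248.4]
orientation: [-1.877, -2.519, 0.0]
ft_force: [-2.2, 3.9, -1.3]
width: 0.3
```

Emit:
{"op": "jog_arm", "data": {"steps": [[[-0.0005, 0, 0, 0, 0, 0, 1]]]}}

```text
t: 8.32
ee_pos: [539.3, 58.8, 248.4]
orientation: [-1.877, -2.518, -0.0]
ft_force: [-2.0, 7.2, -0.1]
width: 0.6
```

Emit:
{"op": "jog_arm", "data": {"steps": [[[-0.0005, 0, 0, 0, 0, 0, 1]]]}}

```text
t: 8.4
ee_pos: [539.3, 58.5, 248.4]
orientation: [-1.877, -2.518, -0.001]
ft_force: [-2.4, 9.3, -0.2]
width: 0.3
```

Emit:
{"op": "jog_arm", "data": {"steps": [[[-0.0005, 0, 0, 0, 0, 0, 1]]]}}

```text
t: 8.48
ee_pos: [539.4, 58.2, 248.4]
orientation: [-1.877, -2.517, -0.001]
ft_force: [-2.4, 10.5, -0.4]
width: 0.4
```

Emit:
{"op": "jog_arm", "data": {"steps": [[[-0.0005, 0, 0, 0, 0, 0, 1]]]}}

```text
t: 8.57
ee_pos: [539.5, 58.0, 248.4]
orientation: [-1.877, -2.517, -0.001]
ft_force: [-2.5, 12.3, 0.3]
width: 0.2
```

Emit:
{"op": "jog_arm", "data": {"steps": [[[-0.0005, 0, 0, 0, 0, 0, 1]]]}}

```text
t: 8.65
ee_pos: [539.6, 57.7, 248.4]
orientation: [-1.877, -2.516, -0.002]
ft_force: [-3.8, 14.4, 0.2]
width: 0.3
```

Emit:
{"op": "jog_arm", "data": {"steps": [[[-0.0005, 0, 0, 0, 0, 0, 1]]]}}

```text
t: 8.73
ee_pos: [539.7, 57.5, 248.4]
orientation: [-1.877, -2.516, -0.002]
ft_force: [-4.3, 16.2, -0.3]
width: 0.5
```

Emit:
{"op": "jog_arm", "data": {"steps": [[[0.005, 0, 0, 0, 0, 0, 1], [0.02, 0, 0, 0, 0, 0, 1], [0.03, 0, 0, 0, 0, 0, 1], [0, 0, -0.03, 0, 0, 0, 1], [0, 0, -0.03, 0, 0, 0, 1]]]}}

```text
t: 9.15
ee_pos: [523.5, 109.7, 307.8]
orientation: [-1.873, -2.52, 0.005]
ft_force: [2.2, -0.5, -0.6]
width: 0.5
```

```bash
python3 - <<'E'
from h import *
o=ctrl.get_obs(); print(o['t'],o['ee_pos'],o['ft_force']);
im=ctrl.get_image("side"); cv2.imwrite("pics/s2.png",cv2.resize(im[60:260,240:440,::-1],None,fx=3,fy=3,interpolation=cv2.INTER_CUBIC))
im=ctrl.get_image("wrist"); cv2.imwrite("pics/w2.png",im[:,:,::-1])
E
```

```text
9.15 [523.52842756 109.70582653 307.8141295 ] [ 2.22501792 -0.49813167 -0.62812733]
```

View pics/s2.png

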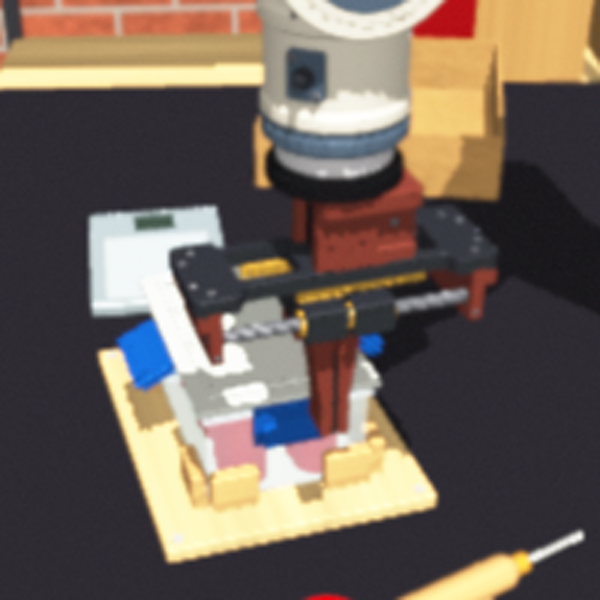

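View pics/w2.png

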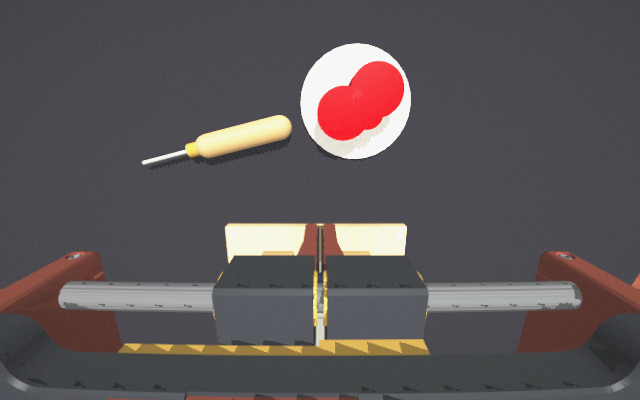

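```bash
python3 - <<'E'
from bx import *
go(W(0,168,126),tool_R(YAW+np.pi/2),[(-99,0,125,0,14),(-99,0,97,0,3),(-99,0,66,0,6)])
E
```

```text
14 [[-0.012,-0.0071,0.0001,0,0,6.43,1],[-0.0127,-0.0057,0.0001,0,0,6.43,1],[-0.0133,-0.0042,0.0001,0,0,6.43,1],[-0.0137,-0.0027,0.0001,0,0,6.43,1],[-0.0139,-0.0012,0.0001,0,0,6.43,1],[-0.0139,0.0004,0.0001,0,0,6.43,1],[-0.0138,0.002,0,0,0,6.43,1],[-0.0135,0.0035,0.0001,0,0,6.43,1],[-0.013,0.005,0,0,0,6.43,1],[-0.0124,0.0064,0.0001,0,0,6.43,1],[-0.0116,0.0077,0,0,0,6.42,1],[-0.0106,0.009,0.0001,0,0,6.43,1],[-0.0095,0.0101,0,0,0,6.42,1],[-0.0084,0.0111,0.0001,0,0,6.43,1]]
3 [[0,0,0.0093,0,0,0,1],[0,0,0.0093,0,0,0,1],[0,0,0.0094,0,0,0,1]]
6 [[0,0,0.0052,0,0,0,1],[0,0,0.0052,0,0,0,1],[0,0,0.0051,0,0,0,1],[0,0,0.0052,0,0,0,1],[0,0,0.0051,0,0,0,1],[0,0,0.0052,0,0,0,1]]
[477.42 -80.43 248.9 ]
```

Emit:
{"op": "jog_arm", "data": {"steps": [[[-0.012, -0.0071, 0.0001, 0, 0, 6.43, 1], [-0.0127, -0.0057, 0.0001, 0, 0, 6.43, 1], [-0.0133, -0.0042, 0.0001, 0, 0, 6.43, 1], [-0.0137, -0.0027, 0.0001, 0, 0, 6.43, 1], [-0.0139, -0.0012, 0.0001, 0, 0, 6.43, 1], [-0.0139, 0.0004, 0.0001, 0, 0, 6.43, 1], [-0.0138, 0.002, 0, 0, 0, 6.43, 1], [-0.0135, 0.0035, 0.0001, 0, 0, 6.43, 1], [-0.013, 0.005, 0, 0, 0, 6.43, 1], [-0.0124, 0.0064, 0.0001, 0, 0, 6.43, 1], [-0.0116, 0.0077, 0, 0, 0, 6.42, 1], [-0.0106, 0.009, 0.0001, 0, 0, 6.43, 1], [-0.0095, 0.0101, 0, 0, 0, 6.42, 1], [-0.0084, 0.0111, 0.0001, 0, 0, 6.43, 1], [0, 0, 0.0093, 0, 0, 0, 1], [0, 0, 0.0093, 0, 0, 0, 1], [0, 0, 0.0094, 0, 0, 0, 1], [0, 0, 0, 0, 0, 0, 1]]]}}

```text
t: 10.75
ee_pos: [476.8, -79.8, 277.1]
orientation: [-3.107, -0.458, 0.005]
ft_force: [-0.7, 0.6, 0.1]
width: 0.6
```

```bash
python3 - <<'E'
from h import *
o=ctrl.get_obs(); print(o['t'],o['ee_pos'],o['orientation'],o['ft_force'],o['qpos']);
im=ctrl.get_image("side"); cv2.imwrite("pics/s3.png",cv2.resize(im[60:260,240:440,::-1],None,fx=3,fy=3,interpolation=cv2.INTER_CUBIC))
im=ctrl.get_image("wrist"); cv2.imwrite("pics/w3.png",im[:,:,::-1])
E
```

```text
10.75 [476.82554048 -79.83410483 277.05817514] [-3.10688408 -0.45781229  0.00543652] [-0.69108989  0.57195245  0.13038636] [-1.90491920e-01  4.23155131e-01  2.01975542e+00 -8.40409319e-05
  7.02331453e-01  1.08776600e+00]
```

View pics/s3.png

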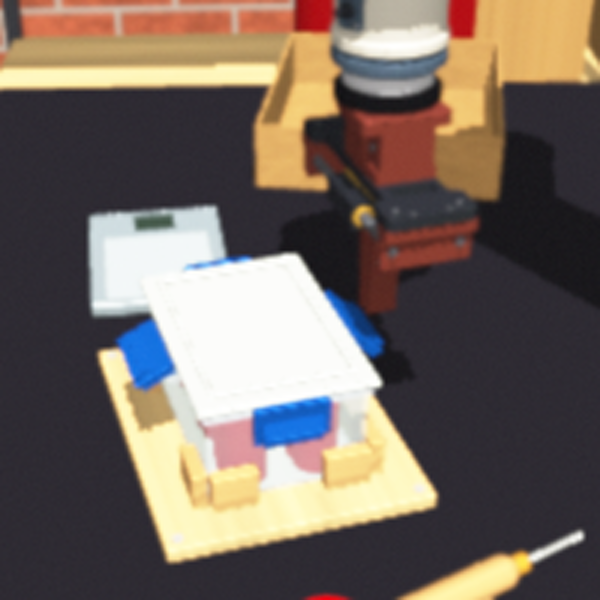

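View pics/w3.png

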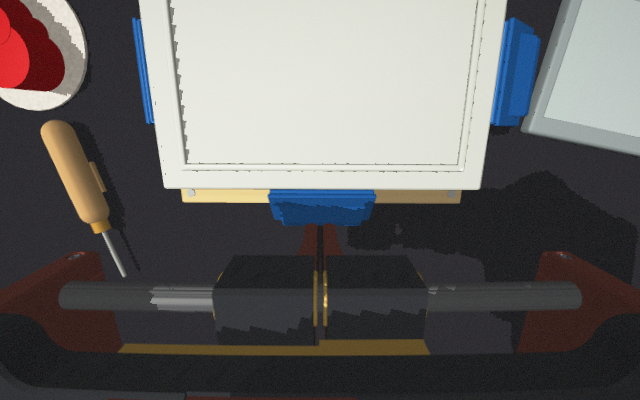

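```bash
python3 - <<'E'
from h import *
from bx import W,C,YAW
o=ctrl.get_obs(); cm=cam("wrist",o); Rt=R.from_rotvec(o['orientation']).as_matrix()
for x in (0,10): print(x,proj(Rt@[x,0,182]+o['ee_pos'],cm))
X=[C[0],C[1],YAW]
for nm,s in (("lid",[(-66,y,98) for y in(-96,96)]),):print(nm,proj(b2w(s,X),cm))
for th in (.3,.5,.6,.7,.8,.9):
    f=lambda r,off:(-68-(r*np.cos(th)+off*np.sin(th)),0,94-r*np.sin(th)+off*np.cos(th))
    print(th,proj(b2w([f(30,9),f(30,0),f(22,9)],X),cm).round(1).tolist(),f(30,9))
E
```

```text
0 [[320.01738575 240.30874022]]
10 [[320.04382421 225.55814324]]
lid [[480.53676833 190.81812986]
 [162.21814245 189.64615215]]
0.3 [[321.1, 238.8], [321.1, 229.8], [321.2, 229.1]] (np.float64(-99.31977653372023), 0, np.float64(93.73242220229027))
0.5 [[321.1, 234.0], [321.1, 223.6], [321.2, 226.2]] (np.float64(-98.64230670414901), 0, np.float64(87.51547689888727))
0.6 [[321.1, 231.1], [321.1, 220.2], [321.2, 224.3]] (np.float64(-97.84185070784567), 0, np.float64(84.48874633233604))
0.7 [[321.1, 228.0], [321.1, 216.6], [321.2, 222.2]] (np.float64(-96.74322480367388), 0, np.float64(81.55704906842966))
0.8 [[321.1, 224.6], [321.1, 212.8], [321.2, 219.9]] (np.float64(-95.35740609851067), 0, np.float64(78.7496776571388))
0.9 [[321.1, 221.0], [321.1, 208.9], [321.2, 217.3]] (np.float64(-93.69824123476728), 0, np.float64(76.09468242561148))
```

Emit:
{"op": "jog_arm", "data": {"steps": [[[0, 0, 0.0052, 0, 0, 0, 1], [0, 0, 0.0052, 0, 0, 0, 1], [0, 0, 0.0051, 0, 0, 0, 1]]]}}

```text
t: 11.1
ee_pos: [477.7, -80.2, 263.6]
orientation: [3.108, 0.455, 0.001]
ft_force: [0.7, -0.6, 1.0]
width: 0.5
```

Emit:
{"op": "jog_arm", "data": {"steps": [[[0, 0, 0.0052, 0, 0, 0, 1], [0, 0, 0.0051, 0, 0, 0, 1], [0, 0, 0.0052, 0, 0, 0, 1]]]}}

```text
t: 11.35
ee_pos: [477.4, -80.4, 247.8]
orientation: [-3.108, -0.454, 0.001]
ft_force: [-0.8, 0.2, 1.0]
width: 0.4
```

Emit:
{"op": "jog_arm", "data": {"steps": [[[0.003, 0, 0, 0, 0, 0, 1], [0.003, 0, 0, 0, 0, 0, 1], [0.001, 0, 0, 0, 0, 0, 1]]]}}

```text
t: 11.6
ee_pos: [483.0, -78.3, 247.5]
orientation: [-3.107, -0.455, 0.008]
ft_force: [-7.8, -3.6, -3.5]
width: 0.2
```

Emit:
{"op": "jog_arm", "data": {"steps": [[[0.001, 0, 0, 0, 0, 0, 1]]]}}

```text
t: 11.68
ee_pos: [483.7, -78.0, 247.5]
orientation: [-3.107, -0.455, 0.009]
ft_force: [-5.8, -2.4, -1.9]
width: 0.4
```

Emit:
{"op": "jog_arm", "data": {"steps": [[[0.001, 0, 0, 0, 0, 0, 1]]]}}

```text
t: 11.77
ee_pos: [484.7, -77.7, 247.6]
orientation: [-3.107, -0.454, 0.008]
ft_force: [-5.4, -1.3, -0.8]
width: 0.3
```

Emit:
{"op": "jog_arm", "data": {"steps": [[[0.001, 0, 0, 0, 0, 0, 1]]]}}

```text
t: 11.85
ee_pos: [486.2, -77.4, 247.8]
orientation: [-3.108, -0.454, 0.005]
ft_force: [-1.4, 0.3, -0.5]
width: 0.3
```

Emit:
{"op": "jog_arm", "data": {"steps": [[[0.001, 0, 0, 0, 0, 0, 1]]]}}

```text
t: 11.93
ee_pos: [487.3, -77.2, 247.9]
orientation: [-3.108, -0.454, 0.005]
ft_force: [-6.5, -3.1, 0.1]
width: 0.2
```

Emit:
{"op": "jog_arm", "data": {"steps": [[[0.001, 0, 0, 0, 0, 0, 1]]]}}

```text
t: 12.02
ee_pos: [487.8, -77.0, 247.8]
orientation: [-3.108, -0.455, 0.007]
ft_force: [-9.4, -5.4, -0.1]
width: 0.6
```

Emit:
{"op": "jog_arm", "data": {"steps": [[[0.001, 0, 0, 0, 0, 0, 1]]]}}

```text
t: 12.1
ee_pos: [488.3, -76.8, 247.8]
orientation: [-3.108, -0.455, 0.01]
ft_force: [-11.9, -7.2, 1.7]
width: 0.5
```

Emit:
{"op": "jog_arm", "data": {"steps": [[[0.0005, 0, 0, 0, 0, 0, 1]]]}}

```text
t: 12.18
ee_pos: [488.6, -76.8, 247.7]
orientation: [-3.108, -0.455, 0.011]
ft_force: [-10.0, -6.5, 0.0]
width: 0.9
```

Emit:
{"op": "jog_arm", "data": {"steps": [[[0.0005, 0, 0, 0, 0, 0, 1]]]}}

```text
t: 12.27
ee_pos: [488.8, -76.7, 247.6]
orientation: [-3.108, -0.455, 0.011]
ft_force: [-11.4, -7.9, 0.8]
width: 0.5
```

Emit:
{"op": "jog_arm", "data": {"steps": [[[0.0008, 0, 0, 0, 0, 0, 1]]]}}

```text
t: 12.35
ee_pos: [489.2, -76.6, 247.6]
orientation: [-3.108, -0.455, 0.013]
ft_force: [-13.8, -10.8, 4.0]
width: 0.4
```

Emit:
{"op": "jog_arm", "data": {"steps": [[[-0.005, 0, 0, 0, 0, 0, 1], [-0.02, 0, 0, 0, 0, 0, 1], [-0.03, 0, 0, 0, 0, 0, 1], [0, 0, -0.03, 0, 0, 0, 1], [0, 0, -0.03, 0, 0, 0, 1]]]}}

```text
t: 12.77
ee_pos: [437.8, -92.0, 308.1]
orientation: [-3.107, -0.452, 0.005]
ft_force: [1.5, 1.0, -0.0]
width: 0.3
```

```bash
python3 - <<'E'
from h import *
o=ctrl.get_obs(); print(o['t'],o['ee_pos'],o['orientation'],o['ft_force']);
im=ctrl.get_image("wrist"); cv2.imwrite("pics/w4.png",im[:,:,::-1])
E
python3 - <<'E'
from bx import *
# near done: commanded box x = -99 + (7+4+2+1+.8)-55
go(W(-99+14.8-55,0,126),tool_R(YAW),[(-99+14.8-55,0,128,0,1),(99,0,128,0,7),(99,0,97,0,3),(99,0,66,0,6)])
E
```

```text
12.7667 [437.76986021 -92.02188478 308.13860548] [-3.10743887 -0.45218044  0.00488324] [ 1.45984924  0.9847297  -0.0107891 ]
1 [[0,0,-0.002,0,0,0,1]]
7 [[0.034,0,0,0,0,0,1],[0.034,0,0,0,0,0,1],[0.034,0,0,0,0,0,1],[0.034,0,0,0,0,0,1],[0.0341,0,0,0,0,0,1],[0.034,0,0,0,0,0,1],[0.0341,0,0,0,0,0,1]]
3 [[0,0,0.0103,0,0,0,1],[0,0,0.0103,0,0,0,1],[0,0,0.0104,0,0,0,1]]
6 [[0,0,0.0052,0,0,0,1],[0,0,0.0052,0,0,0,1],[0,0,0.0051,0,0,0,1],[0,0,0.0052,0,0,0,1],[0,0,0.0051,0,0,0,1],[0,0,0.0052,0,0,0,1]]
[667.17 -23.79 248.9 ]
```

View pics/w4.png

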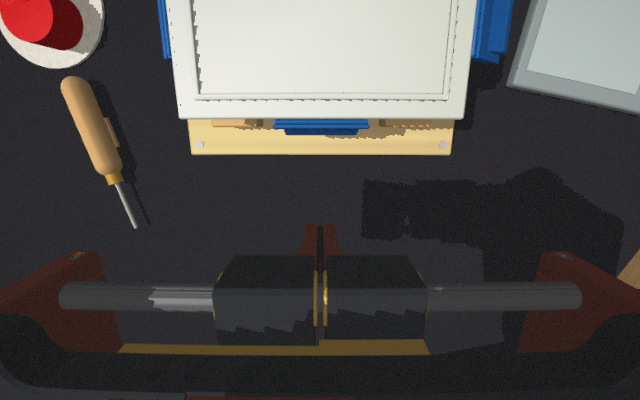

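Emit:
{"op": "jog_arm", "data": {"steps": [[[0, 0, -0.002, 0, 0, 0, 1], [0.034, 0, 0, 0, 0, 0, 1], [0.034, 0, 0, 0, 0, 0, 1], [0.034, 0, 0, 0, 0, 0, 1], [0.034, 0, 0, 0, 0, 0, 1], [0.0341, 0, 0, 0, 0, 0, 1], [0.034, 0, 0, 0, 0, 0, 1], [0.0341, 0, 0, 0, 0, 0, 1], [0, 0, 0.0103, 0, 0, 0, 1], [0, 0, 0.0103, 0, 0, 0, 1], [0, 0, 0.0104, 0, 0, 0, 1], [0, 0, 0, 0, 0, 0, 1]]]}}

```text
t: 13.82
ee_pos: [665.0, -24.0, 275.7]
orientation: [-3.107, -0.454, 0.01]
ft_force: [-1.0, -0.0, -0.3]
width: 0.4
```

```bash
python3 - <<'E'
from h import *
o=ctrl.get_obs(); print(o['t'],o['ee_pos'],o['orientation'],o['ft_force']);
im=ctrl.get_image("side"); cv2.imwrite("pics/s4.png",cv2.resize(im[60:260,240:440,::-1],None,fx=3,fy=3,interpolation=cv2.INTER_CUBIC))
E
```

```text
13.8167 [665.03363211 -23.95177544 275.67805506] [-3.10746593 -0.4535569   0.00980127] [-1.03230091 -0.04186926 -0.28210907]
```

View pics/s4.png

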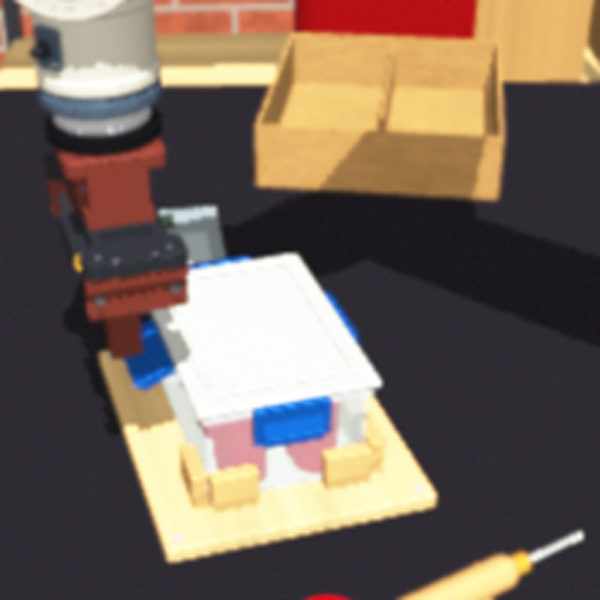

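Emit:
{"op": "jog_arm", "data": {"steps": [[[0, 0, 0.0052, 0, 0, 0, 1], [0, 0, 0.0052, 0, 0, 0, 1], [0, 0, 0.0051, 0, 0, 0, 1]]]}}

```text
t: 14.12
ee_pos: [667.2, -24.0, 264.1]
orientation: [3.108, 0.453, 0.002]
ft_force: [-0.8, 0.0, 1.8]
width: 0.3
```

Emit:
{"op": "jog_arm", "data": {"steps": [[[0, 0, 0.0052, 0, 0, 0, 1], [0, 0, 0.0051, 0, 0, 0, 1], [0, 0, 0.0052, 0, 0, 0, 1]]]}}

```text
t: 14.37
ee_pos: [667.4, -23.8, 248.1]
orientation: [3.109, 0.454, 0.001]
ft_force: [0.4, 0.3, 0.5]
width: 0.1
```

Emit:
{"op": "jog_arm", "data": {"steps": [[[-0.003, 0, 0, 0, 0, 0, 1], [-0.002, 0, 0, 0, 0, 0, 1]]]}}

```text
t: 14.53
ee_pos: [662.4, -25.1, 247.8]
orientation: [-3.108, -0.454, -0.0]
ft_force: [4.8, 1.3, -2.4]
width: 0.8
```

Emit:
{"op": "jog_arm", "data": {"steps": [[[-0.001, 0, 0, 0, 0, 0, 1]]]}}

```text
t: 14.62
ee_pos: [661.8, -25.4, 248.5]
orientation: [-3.109, -0.454, -0.003]
ft_force: [3.5, 1.0, -0.7]
width: 0.3
```

Emit:
{"op": "jog_arm", "data": {"steps": [[[-0.001, 0, 0, 0, 0, 0, 1]]]}}

```text
t: 14.7
ee_pos: [661.2, -25.7, 248.9]
orientation: [3.108, 0.454, 0.004]
ft_force: [5.6, 3.0, -1.4]
width: 0.4
```

Emit:
{"op": "jog_arm", "data": {"steps": [[[-0.001, 0, 0, 0, 0, 0, 1]]]}}

```text
t: 14.78
ee_pos: [660.4, -25.9, 249.2]
orientation: [3.108, 0.454, 0.005]
ft_force: [6.2, 2.4, -1.7]
width: 0.5
```

Emit:
{"op": "jog_arm", "data": {"steps": [[[-0.001, 0, 0, 0, 0, 0, 1]]]}}

```text
t: 14.87
ee_pos: [659.7, -26.2, 249.3]
orientation: [3.108, 0.454, 0.007]
ft_force: [5.8, 2.6, -1.2]
width: 0.3
```

Emit:
{"op": "jog_arm", "data": {"steps": [[[-0.001, 0, 0, 0, 0, 0, 1]]]}}

```text
t: 14.95
ee_pos: [658.9, -26.4, 249.4]
orientation: [3.108, 0.454, 0.008]
ft_force: [8.1, 3.4, -2.2]
width: 0.8
```

Emit:
{"op": "jog_arm", "data": {"steps": [[[-0.001, 0, 0, 0, 0, 0, 1]]]}}

```text
t: 15.03
ee_pos: [658.0, -26.7, 249.4]
orientation: [3.108, 0.454, 0.008]
ft_force: [8.1, 1.9, -2.1]
width: 0.9
```

Emit:
{"op": "jog_arm", "data": {"steps": [[[-0.001, 0, 0, 0, 0, 0, 1]]]}}

```text
t: 15.12
ee_pos: [656.6, -27.1, 249.2]
orientation: [3.108, 0.454, 0.005]
ft_force: [2.4, 0.7, -0.7]
width: 0.4
```

Emit:
{"op": "jog_arm", "data": {"steps": [[[-0.001, 0, 0, 0, 0, 0, 1]]]}}

```text
t: 15.2
ee_pos: [655.5, -27.4, 249.0]
orientation: [3.108, 0.454, 0.005]
ft_force: [8.1, 2.6, -3.1]
width: 0.3
```

Emit:
{"op": "jog_arm", "data": {"steps": [[[-0.001, 0, 0, 0, 0, 0, 1]]]}}

```text
t: 15.28
ee_pos: [655.0, -27.5, 249.2]
orientation: [3.108, 0.454, 0.008]
ft_force: [9.4, 4.0, -5.5]
width: 0.6
```

Emit:
{"op": "jog_arm", "data": {"steps": [[[-0.001, 0, 0, 0, 0, 0, 1]]]}}

```text
t: 15.37
ee_pos: [654.5, -27.7, 249.2]
orientation: [3.108, 0.453, 0.01]
ft_force: [11.9, 4.8, -4.4]
width: 0.6
```

Emit:
{"op": "jog_arm", "data": {"steps": [[[-0.0007, 0, 0, 0, 0, 0, 1]]]}}

```text
t: 15.45
ee_pos: [654.3, -27.8, 249.4]
orientation: [3.108, 0.453, 0.012]
ft_force: [12.6, 4.2, -5.6]
width: 0.4
```

Emit:
{"op": "jog_arm", "data": {"steps": [[[-0.001, 0, 0, 0, 0, 0, 1]]]}}

```text
t: 15.53
ee_pos: [653.8, -27.9, 249.6]
orientation: [3.108, 0.453, 0.015]
ft_force: [15.2, 5.9, -5.8]
width: 0.5
```

Emit:
{"op": "jog_arm", "data": {"steps": [[[0.005, 0, 0, 0, 0, 0, 1], [0.02, 0, 0, 0, 0, 0, 1], [0.025, 0, 0, 0, 0, 0, 1], [0, 0, -0.03, 0, 0, 0, 1], [0, 0, -0.03, 0, 0, 0, 1]]]}}

```text
t: 15.95
ee_pos: [698.6, -13.9, 305.8]
orientation: [-3.107, -0.455, 0.012]
ft_force: [0.1, 0.6, 0.0]
width: 0.5
```

```bash
python3 - <<'E'
from bx import *
x=99-(5+4+3+3.7+1)+50
# right: tool x at 90 deg (box +y), inner face is +x side; tip y = -(98+21+10)
go(W(x,0,126),tool_R(YAW),[(0,-129,126,90,14),(0,-129,97,90,3),(0,-129,66,90,6)])
E
```

```text
14 [[-0.0094,0.0092,0,0,0,-6.43,1],[-0.0104,0.0081,0,0,0,-6.43,1],[-0.0113,0.0069,0,0,0,-6.43,1],[-0.012,0.0056,0,0,0,-6.43,1],[-0.0125,0.0042,0,0,0,-6.43,1],[-0.0129,0.0028,0,0,0,-6.43,1],[-0.0131,0.0013,0,0,0,-6.43,1],[-0.0132,-0.0002,0,0,0,-6.43,1],[-0.0131,-0.0017,0,0,0,-6.43,1],[-0.0128,-0.0031,0,0,0,-6.43,1],[-0.0124,-0.0045,0,0,0,-6.43,1],[-0.0118,-0.0059,0,0,0,-6.42,1],[-0.0111,-0.0072,0,0,0,-6.43,1],[-0.0103,-0.0083,0,0,0,-6.42,1]]
3 [[0,0,0.0097,0,0,0,1],[0,0,0.0097,0,0,0,1],[0,0,0.0096,0,0,0,1]]
6 [[0,0,0.0052,0,0,0,1],[0,0,0.0052,0,0,0,1],[0,0,0.0051,0,0,0,1],[0,0,0.0052,0,0,0,1],[0,0,0.0051,0,0,0,1],[0,0,0.0052,0,0,0,1]]
[ 609.23 -175.75  248.9 ]
```

Emit:
{"op": "jog_arm", "data": {"steps": [[[-0.0094, 0.0092, 0, 0, 0, -6.43, 1], [-0.0104, 0.0081, 0, 0, 0, -6.43, 1], [-0.0113, 0.0069, 0, 0, 0, -6.43, 1], [-0.012, 0.0056, 0, 0, 0, -6.43, 1], [-0.0125, 0.0042, 0, 0, 0, -6.43, 1], [-0.0129, 0.0028, 0, 0, 0, -6.43, 1], [-0.0131, 0.0013, 0, 0, 0, -6.43, 1], [-0.0132, -0.0002, 0, 0, 0, -6.43, 1], [-0.0131, -0.0017, 0, 0, 0, -6.43, 1], [-0.0128, -0.0031, 0, 0, 0, -6.43, 1], [-0.0124, -0.0045, 0, 0, 0, -6.43, 1], [-0.0118, -0.0059, 0, 0, 0, -6.42, 1], [-0.0111, -0.0072, 0, 0, 0, -6.43, 1], [-0.0103, -0.0083, 0, 0, 0, -6.42, 1], [0, 0, 0.0097, 0, 0, 0, 1], [0, 0, 0.0097, 0, 0, 0, 1], [0, 0, 0.0096, 0, 0, 0, 1], [0, 0, 0, 0, 0, 0, 1]]]}}

```text
t: 17.45
ee_pos: [608.5, -174.8, 276.4]
orientation: [-1.877, -2.514, 0.002]
ft_force: [-0.9, -0.7, -0.1]
width: 0.8
```

```bash
python3 - <<'E'
from h import *
o=ctrl.get_obs(); print(o['t'],o['ee_pos'],o['orientation'],o['ft_force']);
im=ctrl.get_image("wrist"); cv2.imwrite("pics/w5.png",im[:,:,::-1])
im=ctrl.get_image("top"); cv2.imwrite("pics/t5.png",cv2.resize(im[140:290,220:500,::-1],None,fx=2.8,fy=2.8,interpolation=cv2.INTER_CUBIC))
E
```

```text
17.45 [ 608.5310504  -174.80448104  276.44353943] [-1.87661984e+00 -2.51397118e+00  2.41219754e-03] [-0.9450354  -0.68913067 -0.10171871]
```

View pics/w5.png

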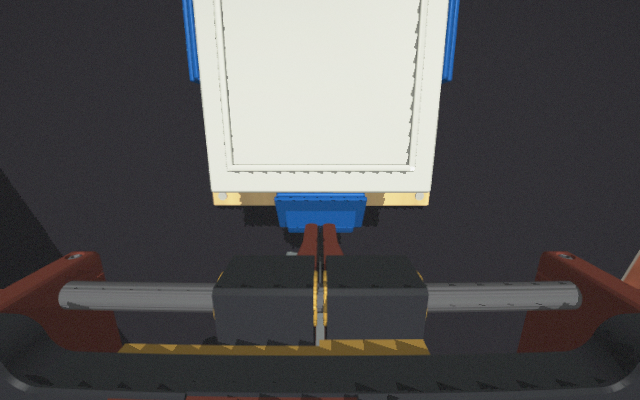

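View pics/t5.png

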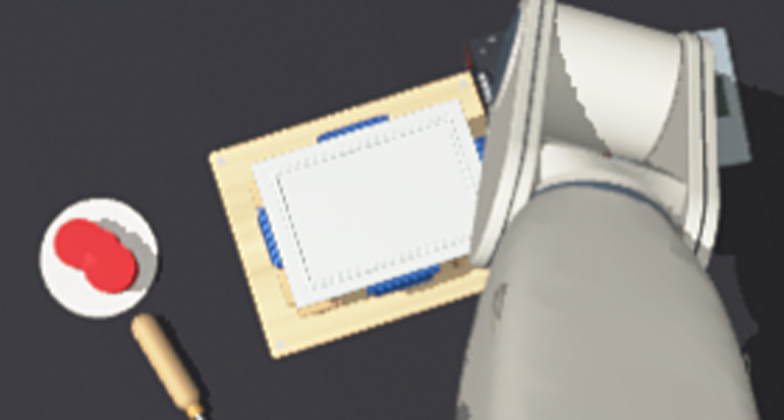

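Left, near and far are shut (thin blue strips); the finger is centred over the right flap. Descend and press it.

Emit:
{"op": "jog_arm", "data": {"steps": [[[0, 0, 0.0052, 0, 0, 0, 1], [0, 0, 0.0052, 0, 0, 0, 1], [0, 0, 0.0051, 0, 0, 0, 1]]]}}

```text
t: 17.8
ee_pos: [609.6, -175.5, 263.7]
orientation: [1.877, 2.519, 0.0]
ft_force: [-0.3, 0.4, 1.8]
width: 0.4
```

Emit:
{"op": "jog_arm", "data": {"steps": [[[0, 0, 0.0052, 0, 0, 0, 1], [0, 0, 0.0051, 0, 0, 0, 1], [0, 0, 0.0052, 0, 0, 0, 1]]]}}

```text
t: 18.05
ee_pos: [609.4, -175.8, 247.9]
orientation: [1.877, 2.519, -0.0]
ft_force: [0.3, -0.4, -0.0]
width: 0.3
```

Emit:
{"op": "jog_arm", "data": {"steps": [[[0.003, 0, 0, 0, 0, 0, 1], [0.002, 0, 0, 0, 0, 0, 1]]]}}

```text
t: 18.22
ee_pos: [608.2, -172.1, 247.8]
orientation: [1.874, 2.517, -0.002]
ft_force: [2.6, -10.0, -3.6]
width: 0.5
```

Emit:
{"op": "jog_arm", "data": {"steps": [[[0.001, 0, 0, 0, 0, 0, 1], [0.001, 0, 0, 0, 0, 0, 1]]]}}

```text
t: 18.38
ee_pos: [607.7, -169.9, 248.2]
orientation: [1.876, 2.517, -0.001]
ft_force: [1.8, -3.0, -1.5]
width: 0.6
```

Emit:
{"op": "jog_arm", "data": {"steps": [[[0.001, 0, 0, 0, 0, 0, 1]]]}}

```text
t: 18.47
ee_pos: [607.1, -168.5, 248.2]
orientation: [1.877, 2.518, -0.0]
ft_force: [2.5, -4.2, -1.4]
width: 0.5
```

Emit:
{"op": "jog_arm", "data": {"steps": [[[0.001, 0, 0, 0, 0, 0, 1]]]}}

```text
t: 18.55
ee_pos: [607.0, -167.7, 248.3]
orientation: [1.875, 2.518, -0.001]
ft_force: [1.8, -9.0, -3.6]
width: 0.5
```

Emit:
{"op": "jog_arm", "data": {"steps": [[[0.001, 0, 0, 0, 0, 0, 1]]]}}

```text
t: 18.63
ee_pos: [606.8, -167.3, 248.4]
orientation: [1.874, 2.518, -0.002]
ft_force: [1.7, -13.4, -3.7]
width: 0.4
```

Emit:
{"op": "jog_arm", "data": {"steps": [[[0.0005, 0, 0, 0, 0, 0, 1]]]}}

```text
t: 18.72
ee_pos: [606.8, -167.1, 248.4]
orientation: [1.873, 2.517, -0.002]
ft_force: [1.3, -13.9, -4.5]
width: 0.3
```

Emit:
{"op": "jog_arm", "data": {"steps": [[[0.0005, 0, 0, 0, 0, 0, 1]]]}}

```text
t: 18.8
ee_pos: [606.7, -166.9, 248.5]
orientation: [1.873, 2.517, -0.002]
ft_force: [3.0, -14.6, -4.0]
width: 0.4
```

Emit:
{"op": "jog_arm", "data": {"steps": [[[-0.005, 0, 0, 0, 0, 0, 1], [-0.02, 0, 0, 0, 0, 0, 1], [-0.025, 0, 0, 0, 0, 0, 1], [0, 0, -0.03, 0, 0, 0, 1], [0, 0, -0.03, 0, 0, 0, 1], [0, 0, -0.03, 0, 0, 0, 1], [0, 0, 0, 0, 0, 0, 1]]]}}

```text
t: 19.38
ee_pos: [622.1, -213.5, 344.3]
orientation: [1.873, 2.513, 0.005]
ft_force: [1.8, -0.7, 0.8]
width: 0.6
```

```bash
python3 - <<'E'
from h import *
o=ctrl.get_obs(); print(o['t'],o['ee_pos'],o['orientation'],o['ft_force']);
im=ctrl.get_image("wrist"); cv2.imwrite("pics/w6.png",im[:,:,::-1])
E
```

```text
19.3833 [ 622.1239992  -213.53136171  344.29463197] [1.87277872 2.51271794 0.00459819] [ 1.80092347 -0.66299252  0.83494535]
```

View pics/w6.png

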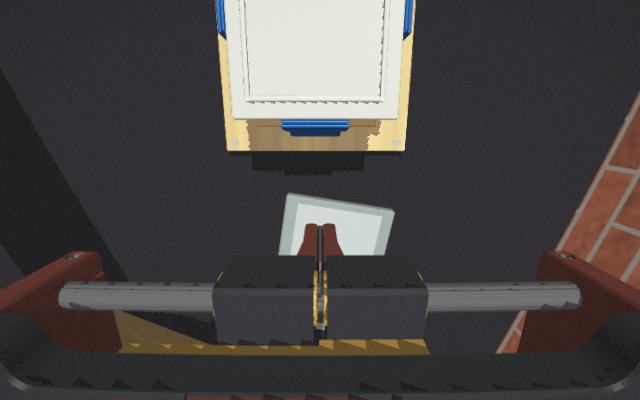

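Emit:
{"op": "jog_arm", "data": {"steps": [[[0, -0.03, -0.01, 0, 0, 0, 1], [0, -0.03, -0.01, 0, 0, 0, 1], [0, -0.03, -0.01, 0, 0, 0, 1], [0, -0.03, 0, 0, 0, 0, 1], [0, -0.03, 0, 0, 0, 0, 1], [0, -0.03, 0, 0, 0, 0, 1], [0, -0.02, 0, 0, 0, 0, 1], [0, 0, 0, 0, 0, 0, 1], [0, 0, 0, 0, 0, 0, 1]]]}}

```text
t: 20.18
ee_pos: [428.2, -270.2, 367.6]
orientation: [-1.878, -2.516, -0.0]
ft_force: [-0.4, -0.3, -0.1]
width: 0.4
```

```bash
python3 - <<'E'
from h import *
from bx import C,YAW
X=[C[0],C[1],YAW]
ow={'ee_pos':np.array([622.124,-213.531,344.295]),'orientation':np.array([1.87277872,2.51271794,.0046])}
cm=cam("wrist",ow); print("lid edge",proj(b2w([(0,-96,98)],X),cm).round(1))
for th in (1.0,1.1,1.3,1.5,1.7):
    f=lambda r,off:(0,-98-(r*np.cos(th)+off*np.sin(th)),94-r*np.sin(th)+off*np.cos(th))
    print(th,proj(b2w([f(30,9),f(22,9),f(30,4.5)],X),cm).round(1).tolist())
o=ctrl.get_obs(); print(o['t'],o['ee_pos'])
im=ctrl.get_image("top"); cv2.imwrite("pics/t7.png",cv2.resize(im[155:275,230:490,::-1],None,fx=3,fy=3,interpolation=cv2.INTER_CUBIC))
cv2.imwrite("pics/t7z.png",cv2.resize(im[155:275,285:425,::-1],None,fx=5,fy=5,interpolation=cv2.INTER_CUBIC))
im=ctrl.get_image("side"); cv2.imwrite("pics/s7.png",cv2.resize(im[130:250,260:400,::-1],None,fx=5,fy=5,interpolation=cv2.INTER_CUBIC))
c=cv2.imread("pics/w6.png")[80:160,210:430]; cv2.imwrite("pics/w6z.png",cv2.resize(c,None,fx=3.5,fy=3.5,interpolation=cv2.INTER_CUBIC))
E
```

```text
lid edge [[315.  119.5]]
1.0 [[315.4, 149.3], [315.3, 145.1], [315.4, 144.8]]
1.1 [[315.4, 146.6], [315.3, 143.2], [315.4, 141.9]]
1.3 [[315.4, 140.7], [315.3, 138.9], [315.4, 135.8]]
1.5 [[315.4, 134.3], [315.3, 134.1], [315.4, 129.3]]
1.7 [[315.4, 127.5], [315.4, 128.9], [315.4, 122.5]]
20.1833 [ 428.18061336 -270.16072125  367.6357879 ]
```

View pics/t7z.png

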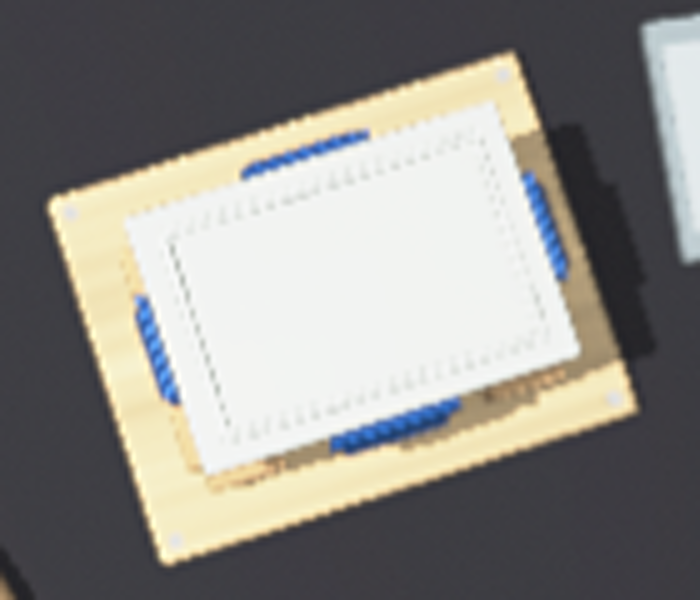

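View pics/s7.png

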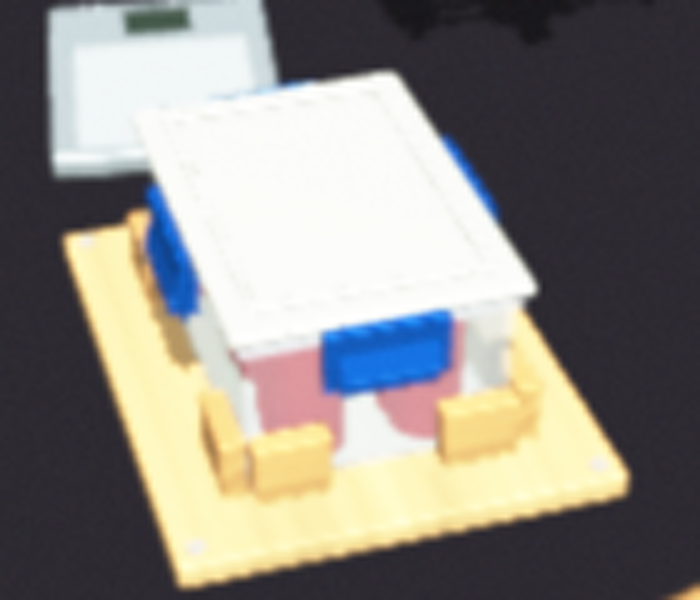

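View pics/w6z.png

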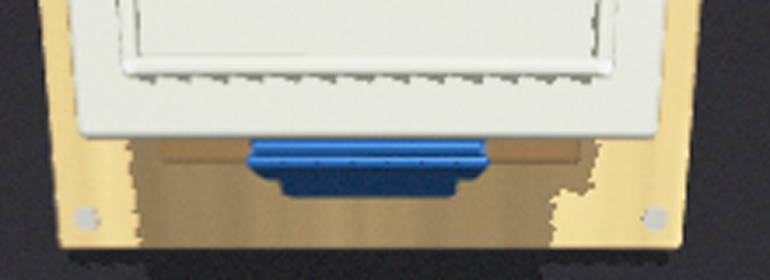

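View pics/t7.png

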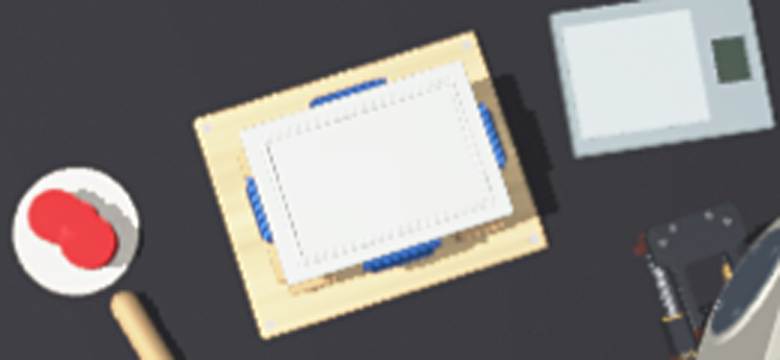

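```bash
python3 - <<'E'
from h import *
from bx import C,YAW
X=[C[0],C[1],YAW]
def pts(side,th):
    d=30*np.cos(th)+9*np.sin(th); z=94-30*np.sin(th)+9*np.cos(th)
    return {'near':(-68-d,0,z),'far':(68+d,0,z),'left':(0,98+d,z),'right':(0,-98-d,z)}[side]
cm=cam("top")
for s in ('near','far','left','right'):
    print(s,[ ((proj(b2w([pts(s,t)],X),cm)[0]-[285,155]+.5)*5-.5).round(0).tolist() for t in (.9,1.1,1.3,1.5,1.7)])
cm=cam("wrist",{'ee_pos':np.array([437.77,-92.022,308.139]),'orientation':np.array([-3.10743887,-0.45218044,0.00488324])})
print([proj(b2w([pts('near',t)],X),cm)[0].round(1).tolist() for t in (.9,1.1,1.3,1.5,1.7)])
E
```

```text
near [[411.0, 470.0], [408.0, 462.0], [404.0, 453.0], [400.0, 443.0], [396.0, 431.0]]
far [[291.0, 113.0], [293.0, 122.0], [296.0, 133.0], [299.0, 144.0], [303.0, 156.0]]
left [[113.0, 367.0], [121.0, 365.0], [131.0, 363.0], [142.0, 360.0], [153.0, 356.0]]
right [[586.0, 213.0], [577.0, 217.0], [566.0, 221.0], [555.0, 225.0], [543.0, 230.0]]
[[319.9, 155.7], [320.0, 149.6], [320.0, 142.8], [320.0, 135.3], [320.0, 127.4]]
```

```bash
python3 - <<'E'
from workcell import ctrl
print(ctrl.close_job(), ctrl.get_obs()['t'])
E
```

```text
the job is handed in; nothing more can be done
the job is handed in; nothing more can be done
```

The lid is pressed home and all four clips are latched. The job was handed in at about 20 s, with the arm clear of everything.

- **Lid:** I pressed it at the centre, reading at most about 13 N. The fingertip stopped at about 97 mm, against the rubber stop, and the side view shows no gap under the lid.
- **Clips:** I folded and pushed in the left, near, far and right clips in that order. On each one the force rose, fell as it clicked, then came up firm. The highest reading was about 18 N, below the 25 N at which the plastic cracks. On the left and near clips the reading before the drop was only about 7 and 9 N, against the 8 to 14 N expected. Readings came only at the end of each move, so the true peaks may have fallen between them.
- **Final check with the robot clear:** the top and wrist pictures put the released clips at about 1.5 (near), 1.55 (far), 1.6 (left) and 1.45 rad (right). All four are inside the 1.3 to 1.75 range for a latched clip.
- **Bystanders:** the poppies, awl and scale look unmoved in the final top picture, judged by eye; only part of the awl is in that view.
- **Disagreement:** the first estimates of the lid's starting height varied by camera (1.4 to 7.8 mm proud), so I relied on contact force instead.

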